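Press the paint flask into the mixer's sprung ring

ROBOT

A 7-joint arm with a two-finger parallel gripper is mounted at the origin on the work surface. World frame = base frame: x ahead of the robot, y to its left, z up, the work surface at z = 0. Lengths are in m, angles in rad, forces in N, time in s.
With the tool pointing down it reaches from about 0.4 to 0.9 m from the base axis. Payload 5.6 kg.
Tool frame: the origin (TCP) lies at the centre of the arm's flange, where the gripper is bolted on; the fingertips stand 190 mm ahead of it and the grasp point (between the pads) lies 171 mm ahead of it; z points along the fingers, y is the line along which they close (so a half turn about z gives the same grasp; the last joint's range is limited). The gripper opens to 92 mm and grips with 3 to 60 N. Pads are 20 mm wide; open, the fingers measure 128 mm over their backs; the gripper's body (75 mm by 189 mm) begins 69 mm behind the grasp point.
Start: joints at [1.246, 0.468, -0.012, 1.603, 0.006, 1.071, -0.056], TCP at [0.181, -0.624, 0.405] pointing down, gripper open.
Joint ranges: [-2.53, 2.53], [-0.31, 2.02], [-1.57, 1.55], [0.28, 2.44], [-1.29, 4.43], [0.15, 1.84], [-2.92, 2.92]. Speed limits (rad/s): [2.57, 2.57, 3.14, 3.14, 3.14, 3.14, 3.14].

INTERFACE

Orientations are given as a rotation vector (axis times angle).
In Python, from station import robot, eyes, spotter gives the robot as it stands. The module is installed in compiled form; this text tells all that it offers.
- The arm moves only by the tool jog_arm, never from a script. Its argument "rows" is one flat list of numbers, 6 for each row, row after row: the shift along the tool's x, y, z in cm, then the turn, a rotation vector about the tool's x, y, z in degrees. A call has exactly 10 rows; each row is the pose to reach, as a shift and turn from the pose commanded when the call began, along the tool's axes at that moment; what a row does not reach only later rows make up. A row lasts 1/10 s, in which the tool goes at most 50 mm and 8.59 degrees, less where a joint would pass 70% of its speed; a pose out of reach is approached as far as the arm can. A call with a gripper value outside its range is refused whole. "hand" is the opening, from -1 (shut) to 1 (fully open), set as the call begins (left out, the last holds). The fingers move at their own pace and stop on an object; the grip force is fixed at half the most. Time passes only in rows, so rows that repeat a pose let the fingers close, or fill a call up. It gives the time, the measured TCP pose, the force, the opening and the grip force at its end, in the units of the state.
- robot.state(): the state, without advancing time (a new reading comes with each control period).
- eyes.get_image(name): name is "scene" or "side" or "wrist"; returns a dict with "frame" (384x512x3 uint8, red, green, blue), "fx", "fy", "cx", "cy" (pixels), "k1" (the pictures are not rectified: a ray, as slopes to the right and down, at radius r is drawn at 1 + k1 r^2 times it, then the intrinsics apply), "R" (3x3) and "t" (3): a world point X has camera coordinates R X + t. Camera axes: x right, y down, z forward; pixel columns grow to the right and rows downward; lengths in m; the calibration is good to about 2 mm. A picture is of the moment at which its call begins. There is no depth.
- robot.close_job(): hands the job in; it is judged then, once.
Trained networks look in the newest picture that a camera, given by its name, has taken for a name from the list of things; names that differ only in an ending like _2 or _b are one class to them, and where a whole thing is asked for, a point or a joint stands for the part that bears it (a point fixed in the world has none). Each returns a list of dicts, best first, with "score" (0 to 1); they miss things now and then, are a little off and sometimes report something else, mostly with a low value. They report only what shows in the picture. A call takes as long as a camera call. They do not tell look-alikes from the thing itself.
- spotter.find_in(camera, label): "box" ([centre column, centre row, width, height] in pixels, round what is visible of it).
The state is a dict: "t": time; "joint_positions": joint angles; "joint_vel": joint speeds; "effort": joint torques, N m; "eef_pos": TCP position; "ee_rot": TCP orientation; "contact_force": force on the tool from outside, world axes, zero at the start; "torque": the same for the moment, N m; "width": finger opening in m; "grasp_force": force on a finger pad.
Only numpy, scipy, OpenCV 4.12 (cv2) and the standard library are available. Lean on these libraries where they do the work, as an engineer would, in place of code of your own. Each camera call takes 0.05 s, during which the arm holds its last target. There are 200 camera calls.

TASK

Pull open the drawer of the small bench cabinet, take out the round-bodied flask and stand it in the mixer's sprung ring, keeping it upright all the way. Then push the flask down until the ring is at or almost at the bottom of its travel, and finish while still holding it pressed down with the gripper: do not let go. Do not shove the other things about on the bench, and do not tip over the can that shares the drawer.

Things in the scene. Friction and masses are not known exactly. Their poses are not given: they have to be found in the camera images.
- cabinet: grey cabinet fixed to the table, mm: 240 deep (x) x 280 wide (y) x 130 high, one drawer. Origin: centre of underside. Front (own -x face) 120 before it; the drawer slides out along own -x. Above the table: drawer floor 22, side walls 108, front panel 115; inside 195 long, 238 wide. The cabinet top covers what is not pulled out: open the drawer nearly fully to reach in from above
- cabinet_drawer0 (a joint): how far the drawer is out, in m: 0 shut, 0.166 fully out (stop). It starts between 0 and 0.015. It slides with about 1 N of friction and stays where it is left
- cabinet_drawer0_handle (a point): middle of the drawer's handle, a level round steel bar (mm) 11 thick, 120 long along the cabinet's y, 35 in front of the drawer's face (29 clear gap behind it), 92 above the table, 38 below the cabinet's top; two thin stems 51 either side of the middle. Moves with the drawer
- flask: closed white flask, in mm 90 tall, about 0.2 kg: ball body 60 in diameter centred 30 above the underside, foot 34 in diameter, neck 22, black cap 26 in diameter from 64 to 90 above the underside (grip here). Origin: centre of underside, z up its axis. Stands loose in the drawer, about 45 behind its front panel, 55 left or right of the middle (the can on the other side)
- can: plain straight-sided aluminium can, 52 mm in diameter, 70 mm tall, standing loose in the drawer on the other side from the flask. Origin: centre of its underside. Bystander
- mixer: press-to-run mixer fixed to the table: blue block 140 x 140 x 45 mm high with a level steel ring held above it on three short posts with coil springs. Origin: centre of its underside
- mixer_ring (a joint): how far the ring is pressed down, in m: 0 at rest, 0.018 at the bottom stop. The ring only moves straight down; its springs push back with 4 N at the start rising to 12 N at the stop, so the flask's weight alone does not press it down
- mixer_ring_top (a point): centre of the ring's upper face, in mm 85 above the table at rest, 67 fully pressed; moves with the ring. Ring 72 outside, 50 inside, 12 thick, open in the middle. The flask's ball rests on its inner edge; seated, the flask's underside is 13 below the ring's upper face
- tape: roll of masking tape lying flat, 90 mm outside, 70 mm inside, 25 mm high, between the robot's base and the cabinet. Origin: centre of its underside. Bystander
- jar: small white lidded jar, 56 mm in diameter, 55 mm tall, standing beyond the mixer. Origin: centre of its underside. Bystander
- phone: black phone lying flat, 150 x 72 x 9 mm. Origin: centre of its underside. Bystander
- ruler: steel ruler lying flat, 300 x 28 x 3 mm, on the cutting mat. Origin: centre of its underside. Bystander
- saw: coping saw lying flat, wooden handle 28 mm thick and 110 mm long, steel frame 160 x 110 mm. Origin: under the corner of the frame diagonal to the free blade end, on the handle side. Bystander
There are look-alikes about, which are no part of the job. There is more than one size of the mixer; the job needs the larger.

How it is judged:
On the way, in this order (a step that is already met when the one before it is completed fails the run):
1. the drawer has been pulled out at least 100 mm (value of joint cabinet_drawer0 above 0.1 m), for 0.2 s.
2. the fingers have lifted the flask out of the drawer (underside more than 100 mm above the table) (height (world z) of flask above 0.1 m and contact force between the fingers and flask above 0.5 N), for 0.2 s.
At the end, for the whole second after the job is handed in: Flask in the ring: centred within 8 mm, upright within 0.2 rad, underside 7-20 mm below the ring top; ring held down over 12 of 18 mm, flask on ring over 4 N, fingers on flask over 2 N, robot not touching the mixer; all still, can upright, no bystander moved 50 mm (value of joint mixer_ring above 0.012 m and horizontal distance between flask and mixer_ring_top below 0.008 m and z of flask in the frame of mixer_ring_top between -0.02 and -0.007 m and angle between flask's own z axis and vertical below 0.2 rad and contact force between flask and mixer above 4 N and contact force between the fingers and flask above 2 N and contact force between the arm and mixer below 0.5 N and linear speed of flask below 0.02 m/s and angle between can's own z axis and vertical below 0.5 rad and distance of each of tape, jar, phone, ruler, saw from where it was at the start of the episode below 0.05 m); the arm keeps its last pose, push and grip.
It fails at once if the flask is tipped more than 0.7 rad (angle between flask's own z axis and vertical above 0.7 rad).
It fails at once if the can is tipped over (angle between can's own z axis and vertical above 0.8 rad).
It fails at once if a bystander on the bench is shoved more than 50 mm (distance of any of tape, jar, phone, ruler, saw from where it was at the start of the episode above 0.05 m).
It also fails if it takes over 58 s, if anything falls off the work surface, if the arm or the gripper's body presses on something with over 40 N, if the wrist force passes 120 N, or if a joint passes its speed limit or range.

## Working session

There is one attempt and no reset: what is moved stays moved. The work goes in short steps, Python scripts to look and compute and a tool call to move; the robot and the scene stay as the last step left them, time stands still between calls to the robot, and variables do not carry over. Pictures are saved under pics/ and viewed, at most 10 in all, crops included, and the job is handed in when it is done.

Besides the shell and the picture viewer there is one more tool, called after "Emit:" as a command line: name --argument value ..., lists and objects as JSON in quotes. jog_arm: Moves the arm, as the interface text tells. Its arguments: {"type":"object","properties":{"rows":{"type":"array","items":{"type":"number"}},"hand":{"type":"number"}},"required":["rows"]}

```bash
mkdir -p pics
cat > h.py <<'E'
import numpy as np, cv2, json
from scipy.spatial.transform import Rotation as Ro
from station import robot, eyes, spotter
def snap(n,fn=None):
    d=eyes.get_image(n)
    if fn: cv2.imwrite('pics/'+fn,d['frame'][:,:,::-1])
    return d
def K(d): return np.array([[d['fx'],0,d['cx']],[0,d['fy'],d['cy']],[0,0,1.]]),np.array([d['k1'],0,0,0.])
def ray(d,u,v):
    k,D=K(d); p=cv2.undistortPoints(np.array([[[u,v]]],float),k,D)[0,0]
    R=np.array(d['R']); return -R.T@np.array(d['t']), R.T@np.array([p[0],p[1],1])
def at_z(d,u,v,z):
    c,r=ray(d,u,v); return c+r*(z-c[2])/r[2]
def proj(d,X):
    k,D=K(d); R=np.array(d['R']); return cv2.projectPoints(np.array(X,float).reshape(-1,3),cv2.Rodrigues(R)[0],np.array(d['t'],float),k,D)[0][:,0]
def tri(obs):
    A=np.zeros((3,3));b=np.zeros(3)
    for d,u,v in obs:
        c,r=ray(d,u,v); r=r/np.linalg.norm(r); P=np.eye(3)-np.outer(r,r); A+=P;b+=P@c
    return np.linalg.solve(A,b)
E
python3 - <<'E'
from h import *
s=robot.state();print({k:np.round(s[k],3).tolist() for k in s})
a=snap('scene');b=snap('side');
for n,d in(('scene',a),('side',b)):
    R=np.array(d['R']);print(n,np.round(-R.T@np.array(d['t']),3),np.round(R[2],2))
    for l in ['cabinet','cabinet_drawer0_handle','flask','mixer','mixer_ring_top','can','tape','jar','phone','saw']:
        print(l,[(np.round(x['box'],0).astype(int).tolist(),round(x['score'],2)) for x in spotter.find_in(n,l)])
cv2.imwrite('pics/a.png',np.vstack([cv2.resize(a['frame'],(400,300)),cv2.resize(b['frame'],(400,300))])[:,:,::-1])
cv2.imwrite('pics/scene0.png',a['frame'][:,:,::-1]);cv2.imwrite('pics/side0.png',b['frame'][:,:,::-1])
E
```

```text
{'t': 0.0, 'joint_positions': [1.246, 0.468, -0.012, 1.604, 0.006, 1.071, -0.056], 'joint_vel': [-0.001, -0.002, -0.001, 0.0, -0.0, 0.001, 0.001], 'effort': [0.001, -52.057, -0.012, -24.375, -0.057, 0.017, 0.0], 'eef_pos': [0.181, -0.624, 0.404], 'ee_rot': [-3.109, -0.441, 0.001], 'contact_force': [-0.649, -0.805, 0.169], 'torque': [0.056, -0.009, 0.043], 'grasp_force': 0.0, 'width': 0.092}
scene [1.021 0.624 0.913] [-0.39 -0.58 -0.71]
cabinet [([223, 262, 134, 131], 0.9)]
cabinet_drawer0_handle [([260, 243, 47, 93], 0.72), ([179, 186, 19, 22], 0.38)]
flask []
mixer [([217, 152, 51, 40], 0.68), ([247, 185, 41, 34], 0.68), ([260, 241, 51, 99], 0.16)]
mixer_ring_top [([214, 145, 23, 22], 0.58), ([247, 179, 22, 17], 0.45)]
can []
tape []
jar [([178, 185, 20, 21], 0.68), ([260, 242, 48, 96], 0.51)]
phone [([404, 298, 55, 52], 0.95), ([315, 197, 24, 28], 0.63), ([216, 151, 48, 39], 0.2), ([159, 131, 46, 52], 0.2)]
saw [([159, 130, 47, 50], 0.93), ([223, 116, 50, 29], 0.36)]
side [-0.154  0.723  0.743] [ 0.59 -0.62 -0.52]
cabinet [([169, 205, 125, 97], 0.65)]
cabinet_drawer0_handle [([193, 218, 88, 66], 0.74)]
flask [([165, 212, 14, 5], 0.54)]
mixer [([279, 215, 46, 35], 0.88), ([316, 185, 58, 46], 0.57)]
mixer_ring_top [([278, 203, 26, 16], 0.58), ([317, 174, 25, 20], 0.57), ([259, 178, 19, 17], 0.39)]
can []
tape [([283, 264, 32, 33], 0.88), ([188, 221, 83, 63], 0.48)]
jar [([258, 177, 16, 18], 0.81)]
phone [([149, 356, 68, 54], 0.92)]
saw [([336, 159, 75, 16], 0.75)]
```

View pics/scene0.png

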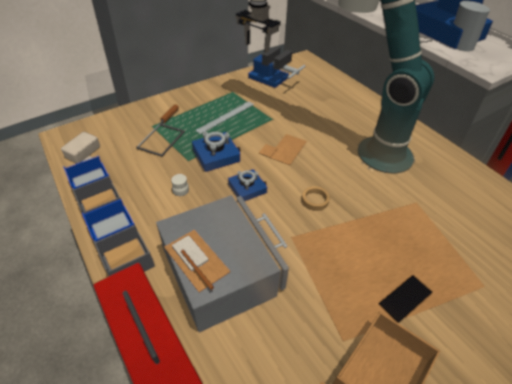

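View pics/side0.png

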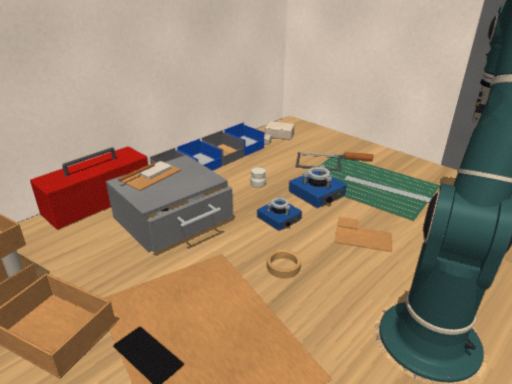

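The scene picture shows the cabinet at about (223,262), with its handle running from (261,217) to (284,247). The large mixer is at (216,150) and the small one at (247,185). In the side picture the large mixer is at (318,186), the handle runs from (183,226) to (220,208), and the tape is at (283,264).

Run:
```python
import cv2,numpy as np
a=cv2.imread('pics/scene0.png');b=cv2.imread('pics/side0.png')
A=cv2.resize(a[185:335,145:295],(400,400),interpolation=2);B=cv2.resize(b[145:255,100:240],(400,314),interpolation=2)
C=cv2.resize(a[122:172,187:247],(400,200*5//3-133),interpolation=2)
D=cv2.resize(b[160:210,285:350],(400,200),interpolation=2)
C=cv2.resize(a[125:175,185:250],(400,200),interpolation=2)
o=np.zeros((600,800,3),np.uint8);o[:400,:400]=A;o[:314,400:]=B;o[400:600,:400]=C;o[400:600,400:]=D
cv2.imwrite('pics/b.png',o)
```

```text
(no output)
```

View pics/b.png

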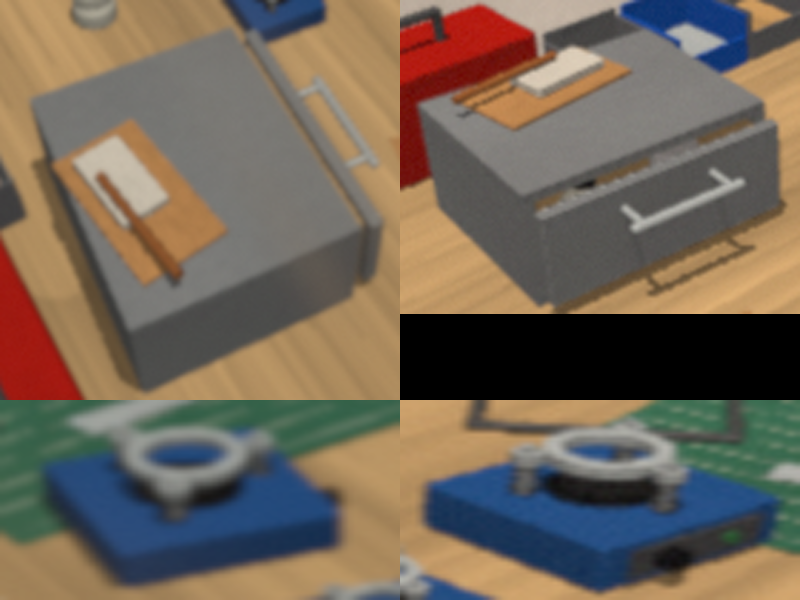

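The enlarged crops give the cabinet-top corners, the handle ends and the ring centre. They also show a black cap (the flask) through the drawer gap at side (165,210), near the handle's left end.

Run:
```python
from h import *
from scipy.optimize import least_squares
a=snap('scene');b=snap('side')
sc=[(157.4,222.9),(234.3,197),(281.1,274.3),(193.8,309.5)]
for p in sc: print('top',np.round(at_z(a,*p,.13),3))
for p in [(142.7,213.2),(227.8,181.8),(106.3,181)]: print('topside',np.round(at_z(b,*p,.13),3))
for p in [(264.3,215),(285.6,245)]: print('h',np.round(at_z(a,*p,.092),3))
for p in [(181.2,223.4),(219.7,209.1)]: print('hs',np.round(at_z(b,*p,.092),3))
print('ring',np.round(at_z(a,214.7,138.8,.085),3),np.round(at_z(b,319.1,173,.085),3),tri([(a,214.7,138.8),(b,319.1,173)]))
print('small',at_z(a,247,177,.07))
print('cap',np.round(at_z(b,165,210.5,.112),3))
print('tape',at_z(b,283,264,.012),'jar',at_z(b,258,177,.03))
# cabinet fit: sets
F=lambda q,X: (Ro.from_euler('z',q[2]).as_matrix()@np.array(X,float).T).T+[q[0],q[1],0]
top={0:(-.12,-.14,.13),1:(-.12,.14,.13),2:(.12,-.14,.13),3:(.12,.14,.13)}
import itertools
best=None
for y0 in np.linspace(-np.pi,np.pi,9)[:-1]:
  def f(q):
    c=[np.array(top[i]) for i in (3,1,0,2)]
    # try ordering back-left,front-left,front-right,back-right (scene view) both chiralities handled below
    r=[]
    P=perm
    r+= list((proj(a,F(q,[top[i] for i in P]))-np.array(sc)).ravel())
    r+= list((proj(b,F(q,[top[P[2]],top[P[1]],top[P[3]]]))-np.array([(142.7,213.2),(227.8,181.8),(106.3,181)])).ravel())
    hx=-.155-q[3]; sg=np.sign(top[P[1]][1])
    H=[(hx,sg*.06,.092),(hx,-sg*.06,.092)]
    r+= list((proj(a,F(q,H))-np.array([(264.3,215),(285.6,245)])).ravel())
    r+= list((proj(b,F(q,H[::-1]))-np.array([(181.2,223.4),(219.7,209.1)])).ravel())
    return r
  for perm in [(3,1,0,2),(2,0,1,3)]:
    s=least_squares(f,[.6,.1,y0,.01],loss='soft_l1')
    if best is None or s.cost<best[0]: best=(s.cost,s.x,perm,np.round(f(s.x),1))
print(best)
```

```text
top [ 0.884 -0.039  0.13 ]
top [ 0.66  -0.011  0.13 ]
top [0.696 0.266 0.13 ]
top [0.914 0.236 0.13 ]
topside [0.689 0.256 0.13 ]
topside [ 0.653 -0.014  0.13 ]
topside [0.912 0.234 0.13 ]
h [0.606 0.064 0.092]
h [0.617 0.182 0.092]
hs [0.626 0.183 0.092]
hs [0.605 0.063 0.092]
ring [ 0.554 -0.326  0.085] [ 0.542 -0.321  0.085] [ 0.54988159 -0.33360403  0.07770497]
small [ 0.55225645 -0.11375791  0.07      ]
cap [0.682 0.193 0.112]
tape [0.38252112 0.04438009 0.012     ] jar [ 0.73472846 -0.23269402  0.03      ]
(np.float64(18.533105766353522), array([ 0.78754289,  0.10676861, -0.10773465,  0.02038806]), (2, 0, 1, 3), array([-3.7, -0.3,  0.6, -2.8,  2.4, -4.5, -3.8,  0.9,  0.4,  1.3,  1.3,
       -0.6, -1.3, -1.2,  0.2,  0.5, -0.1,  1.4,  0.9,  1.4, -1.1,  0.1]))
```

```bash
cat >> h.py <<'E'
def goal(p,yaw):
    """tool down, tool y axis at world yaw (rad); print the shift (cm) and turn (deg) from here"""
    s=robot.state(); R=Ro.from_rotvec(s['ee_rot']); c,n=np.cos(yaw),np.sin(yaw)
    T=np.array([[-n,c,0],[c,n,0],[0,0,-1.]]).T
    w=np.degrees((R.inv()*Ro.from_matrix(T)).as_rotvec())
    print('go',np.round(100*R.inv().apply(np.array(p)-s['eef_pos']),2),np.round(w,2),'t',round(s['t'],2),'at',np.round(s['eef_pos'],4),'F',np.round(s['contact_force'],1),'w',round(s['width'],4),'g',round(s['grasp_force'],1))
E
python3 - <<'E'
from h import *
goal([.58,.125,.40],-.12)
E
```

```text
go [ 59.19 -60.88   0.47] [  0.     0.   -66.98] t 1.2 at [ 0.1807 -0.6244  0.4047] F [ 0.4  0.2 -0.7] w 0.092 g 0.0
```

Emit:
jog_arm --rows '[59.2,-60.9,0.5,0,0,-67,59.2,-60.9,0.5,0,0,-67,59.2,-60.9,0.5,0,0,-67,59.2,-60.9,0.5,0,0,-67,59.2,-60.9,0.5,0,0,-67,59.2,-60.9,0.5,0,0,-67,59.2,-60.9,0.5,0,0,-67,59.2,-60.9,0.5,0,0,-67,59.2,-60.9,0.5,0,0,-67,59.2,-60.9,0.5,0,0,-67]' --hand -0.5

```text
t: 2.2
eef_pos: [0.4163, -0.1813, 0.4022]
ee_rot: [2.35, 2.083, 0.0]
contact_force: [0.9, -0.9, 0.3]
width: 0.0231
grasp_force: 0.0
```

Run:
```python
from h import *
goal([.58,.125,.40],-.12)
d=snap('wrist','w0.png')
print(-np.array(d['R']).T@np.array(d['t']),np.array(d['R'])[2],d['fx'])
print(proj(d,[[.55,-.327,.085],[.55,-.114,.07]]))
for l in ['mixer_ring_top','mixer']: print(spotter.find_in('wrist',l))
```

```text
go [32.37 12.58  0.2 ] [ 0.06  0.05 -0.01] t 2.2 at [ 0.4163 -0.1813  0.4022] F [ 0.9 -0.9  0.3] w 0.0231 g 0.0
[ 0.42539479 -0.10280814  0.38293919] [-0.03464495 -0.28093047 -0.9591026 ] 277.31087433135906
[[385.00543642 283.88418502]
 [379.52227178 106.39487815]]
[{'box': [363.4, 116.9, 62.4, 63.3], 'score': 0.9}, {'box': [377.4, 264.5, 71.9, 46.6], 'score': 0.77}, {'box': [280.5, 355.4, 42.6, 16.5], 'score': 0.57}]
[{'box': [369.5, 250.8, 126.0, 84.6], 'score': 0.82}, {'box': [356.1, 116.2, 94.2, 89.7], 'score': 0.65}]
```

Emit:
jog_arm --rows '[32.4,12.6,0.2,0,0,0,32.4,12.6,0.2,0,0,0,32.4,12.6,0.2,0,0,0,32.4,12.6,0.2,0,0,0,32.4,12.6,0.2,0,0,0,32.4,12.6,0.2,0,0,0,32.4,12.6,0.2,0,0,0,32.4,12.6,0.2,0,0,0,32.4,12.6,0.2,0,0,0,32.4,12.6,0.2,0,0,0]'

```text
t: 3.35
eef_pos: [0.5797, 0.1211, 0.3992]
ee_rot: [2.353, 2.081, -0.003]
contact_force: [-0.1, -0.5, -0.7]
width: 0.0234
grasp_force: 0.0
```

Run:
```python
from h import *
goal([.613,.123,.32],-.12)
d=snap('wrist','w1.png')
print(proj(d,[[.606,.063,.092],[.62,.183,.092]]))
for l in ['cabinet_drawer0_handle','flask']: print(spotter.find_in('wrist',l))
```

```text
go [0.61 3.29 7.92] [-0.04  0.1  -0.15] t 3.35 at [0.5797 0.1211 0.3992] F [-0.1 -0.5 -0.7] w 0.0234 g 0.0
[[294.21651343 232.70027024]
 [296.95356703 122.88001268]]
[{'box': [330.4, 148.2, 86.5, 238.7], 'score': 0.8}]
[{'box': [361.4, 125.7, 10.5, 32.2], 'score': 0.53}]
```

View pics/w1.png

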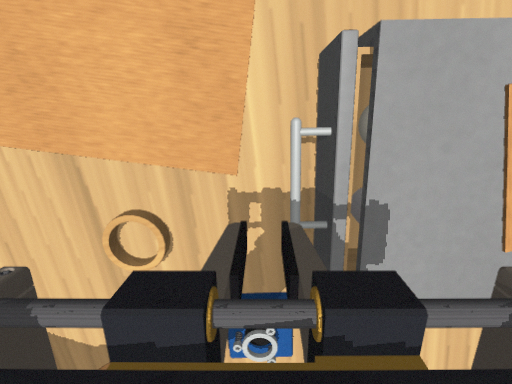

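The wrist picture shows the handle bar along column 296, with its far end at (296,118) and stems at rows 131 and 225. The front panel's top is at columns 340–355, and the tape is at (137,243).

Run:
```python
from h import *
d=snap('wrist')
a=at_z(d,296,131.5,.092);b=at_z(d,296,225,.092);e=at_z(d,296.3,118,.092)
m=(a+b)/2;print(a,b,e,m,np.linalg.norm(a-b),np.arctan2(*(a-b)[:2]))
yaw=-np.arctan2(*(a-b)[:2])
goal([m[0],m[1],.32],yaw);goal([m[0],m[1],.263],yaw)
```

```text
[0.61855861 0.17502454 0.092     ] [0.60912111 0.0723485  0.092     ] [0.6200846  0.18826255 0.092     ] [0.61383986 0.12368652 0.092     ] 0.10310885406773594 0.09165768379423149
go [0.61 3.38 7.99] [ 0.02  0.05 -1.75] t 3.55 at [0.5796 0.1218 0.3999] F [ 0.3 -1.3 -0.2] w 0.0229 g 0.0
go [ 0.62  3.37 13.69] [ 0.02  0.05 -1.75] t 3.55 at [0.5796 0.1218 0.3999] F [ 0.3 -1.3 -0.2] w 0.0229 g 0.0
```

Emit:
jog_arm --rows '[0.6,3.4,2,0,0,-1.2,0.6,3.4,4,0,0,-1.2,0.6,3.4,6,0,0,-1.2,0.6,3.4,8,0,0,-1.2,0.6,3.4,9.5,0,0,-1.2,0.6,3.4,11,0,0,-1.2,0.6,3.4,12,0,0,-1.2,0.6,3.4,13,0,0,-1.2,0.6,3.4,13.7,0,0,-1.2,0.6,3.4,13.7,0,0,-1.2]'

```text
t: 4.55
eef_pos: [0.6138, 0.1254, 0.2618]
ee_rot: [-2.328, -2.109, 0.002]
contact_force: [-0.1, -0.0, 0.6]
width: 0.0228
grasp_force: 0.0
```

Emit:
jog_arm --rows '[0,0,0,0,0,0,0,0,0,0,0,0,0,0,0,0,0,0,0,0,0,0,0,0,0,0,0,0,0,0,0,0,0,0,0,0,0,0,0,0,0,0,0,0,0,0,0,0,0,0,0,0,0,0,0,0,0,0,0,0]' --hand -1

```text
t: 5.55
eef_pos: [0.6142, 0.1256, 0.2632]
ee_rot: [2.328, 2.109, 0.001]
contact_force: [-2.0, 0.1, 5.1]
width: 0.0101
grasp_force: 30.0
```

Emit:
jog_arm --rows '[0,-0.7,0,0,0,0,0,-2,0,0,0,0,0,-4,0,0,0,0,0,-6,0,0,0,0,0,-8,0,0,0,0,0,-10,0,0,0,0,0,-12,0,0,0,0,0,-13.5,0,0,0,0,0,-14.4,0,0,0,0,0,-14.8,0,0,0,0]'

```text
t: 6.55
eef_pos: [0.4661, 0.1404, 0.2632]
ee_rot: [2.327, 2.11, 0.002]
contact_force: [1.9, 1.2, 3.4]
width: 0.01
grasp_force: 30.0
```

Run:
```python
from h import *
goal([.5,.2,.35],1.45)
a=snap('scene','s2.png')
for l in ['cabinet_drawer0_handle','flask','can']: print(spotter.find_in('scene',l))
d=snap('side')
for l in ['flask','can']: print(spotter.find_in('side',l))
w=snap('wrist')
for l in ['flask','can']: print(spotter.find_in('wrist',l))
cv2.imwrite('pics/c.png',cv2.resize(a['frame'][:,:,::-1][180:340,140:340],(800,600),interpolation=2)[:, :])
```

```text
go [ 6.27  2.8  -8.68] [ 6.000e-02  3.000e-02 -8.869e+01] t 6.55 at [0.4661 0.1404 0.2632] F [1.9 1.2 3.4] w 0.01 g 30.0
[{'box': [285.9, 233.3, 98.8, 105.8], 'score': 0.61}]
[{'box': [295.1, 242.6, 22.7, 29.5], 'score': 0.77}]
[{'box': [276.2, 219.2, 16.4, 27.5], 'score': 0.86}]
[{'box': [192.7, 233.6, 14.8, 20.9], 'score': 0.53}]
[{'box': [220.4, 224.6, 10.6, 4.4], 'score': 0.58}]
[]
[{'box': [413.5, 293.9, 90.7, 109.0], 'score': 0.81}]
```

View pics/c.png

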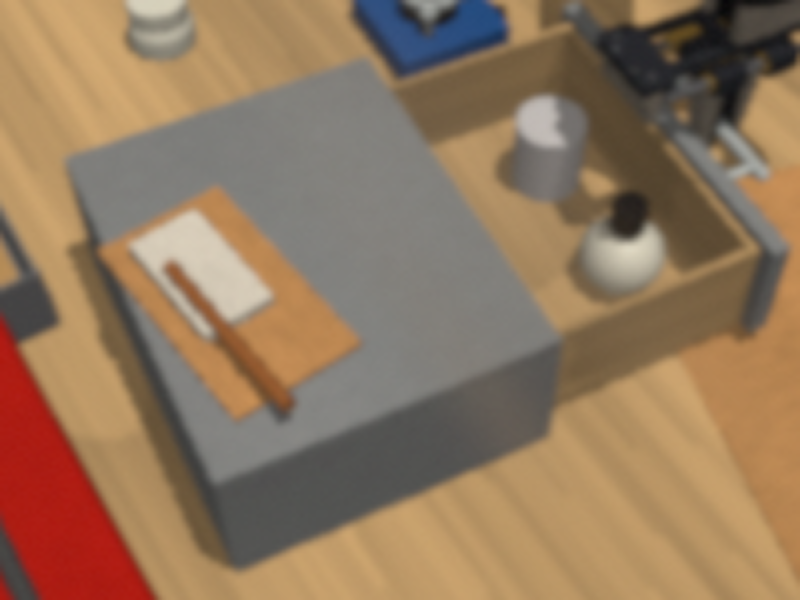

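The scene crop shows the drawer open, the can upright on the right, and the flask on the left with its cap middle at about (297,237) in full-image pixels.

Emit:
jog_arm --rows '[0,0,0,0,0,0,0,0,0,0,0,0,0,0,0,0,0,0,0,0,0,0,0,0,0,0,-2,0,0,0,0,0,-5,0,0,0,0,0,-9,0,0,0,0,0,-13,0,0,0,0,0,-13,0,0,0,0,0,-13,0,0,0]' --hand -0.5

```text
t: 8.05
eef_pos: [0.4668, 0.1398, 0.3932]
ee_rot: [2.328, 2.107, 0.001]
contact_force: [0.6, -1.7, -0.9]
width: 0.023
grasp_force: 0.0
```

Run:
```python
from h import *
a=snap('scene'); p=at_z(a,297.2,236.8,.099); print(p)
b=snap('side'); print([(x['box'],x['score']) for x in spotter.find_in('side','flask')], proj(b,p))
goal([p[0],p[1],.393],1.46)
goal([p[0],p[1],.393],1.46-np.pi)
w=snap('wrist','w2.png');print(proj(w,p),spotter.find_in('wrist','flask'))
```

```text
[0.5775887  0.18044197 0.099     ]
[([191.8, 233.3, 15.3, 17.2], 0.47)] [[193.37636859 228.31921374]]
go [ 5.16 10.66 -0.2 ] [-1.600e-01 -7.000e-02 -8.932e+01] t 8.2 at [0.4664 0.1396 0.3913] F [-0.2  0.3 -0.7] w 0.0231 g 0.0
go [ 5.16 10.66 -0.2 ] [-8.000e-02  1.600e-01  9.068e+01] t 8.2 at [0.4664 0.1396 0.3913] F [-0.2  0.3 -0.7] w 0.0231 g 0.0
[[375.08430196 139.47337864]] [{'box': [363.5, 135.6, 64.7, 52.5], 'score': 0.76}]
```

Emit:
jog_arm --rows '[2,4,0,0,0,-8,4,7,0,0,0,-16,5.2,9,0,0,0,-25,5.2,10.6,0,0,0,-33,5.2,10.6,0,0,0,-42,5.2,10.6,0,0,0,-50,5.2,10.6,0,0,0,-59,5.2,10.6,0,0,0,-67,5.2,10.6,0,0,0,-76,5.2,10.6,0,0,0,-84.3]' --hand 0.1

```text
t: 9.3
eef_pos: [0.5773, 0.1812, 0.3915]
ee_rot: [-0.304, -3.125, 0.0]
contact_force: [0.3, 1.4, -0.3]
width: 0.0504
grasp_force: 0.0
```

Run:
```python
from h import *
goal([.5776,.1804,.271],1.46)
w=snap('wrist','w3.png');print(proj(w,[.5776,.1804,.112]),spotter.find_in('wrist','flask'),spotter.find_in('wrist','can'))
```

```text
go [-0.06 -0.07 12.05] [-0.02 -0.11 -4.76] t 9.3 at [0.5773 0.1812 0.3915] F [ 0.3  1.4 -0.3] w 0.0504 g 0.0
[[264.11555788 196.75621501]] [{'box': [263.6, 183.7, 50.2, 52.2], 'score': 0.56}] [{'box': [174.2, 193.8, 59.3, 58.6], 'score': 0.95}]
```

View pics/w3.png

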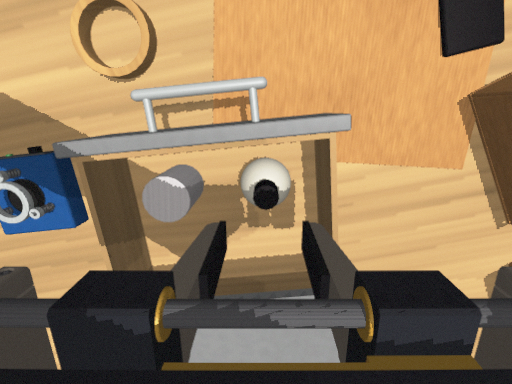

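The wrist picture shows the cap top at about (266,197), the ball centred at (265,184) and the can at (174,193).

Run:
```python
from h import *
w=snap('wrist');p=at_z(w,266,197,.112);q=at_z(w,265,183.5,.052);print(p,q)
m=(p+q)/2
goal([m[0],m[1],.27],1.46)
```

```text
[0.57829177 0.18214398 0.112     ] [0.5798642  0.18106346 0.052     ]
go [-0.17  0.08 12.18] [-0.   -0.09 -5.32] t 9.5 at [0.5774 0.1812 0.3918] F [-0.4 -0.1 -0.3] w 0.0509 g 0.0
```

Emit:
jog_arm --rows '[-0.2,0.1,1.5,0,0,-5.3,-0.2,0.1,3.5,0,0,-5.3,-0.2,0.1,5.5,0,0,-5.3,-0.2,0.1,7,0,0,-5.3,-0.2,0.1,8.5,0,0,-5.3,-0.2,0.1,10,0,0,-5.3,-0.2,0.1,11,0,0,-5.3,-0.2,0.1,11.7,0,0,-5.3,-0.2,0.1,12.2,0,0,-5.3,-0.2,0.1,12.2,0,0,-5.3]'

```text
t: 10.5
eef_pos: [0.5795, 0.1819, 0.2703]
ee_rot: [-0.169, -3.137, 0.0]
contact_force: [0.0, 0.5, -0.5]
width: 0.0506
grasp_force: 0.0
```

Emit:
jog_arm --rows '[0,0,0,0,0,0,0,0,0,0,0,0,0,0,0,0,0,0,0,0,0,0,0,0,0,0,0,0,0,0,0,0,0,0,0,0,0,0,0,0,0,0,0,0,0,0,0,0,0,0,0,0,0,0,0,0,0,0,0,0]' --hand -1

```text
t: 11.5
eef_pos: [0.5797, 0.1821, 0.2711]
ee_rot: [0.169, 3.136, 0.001]
contact_force: [0.2, 0.3, 5.1]
width: 0.0252
grasp_force: 30.0
```

Emit:
jog_arm --rows '[0,0,-0.7,0,0,0,0,0,-2,0,0,0,0,0,-4,0,0,0,0,0,-6,0,0,0,0,0,-8.5,0,0,0,0,0,-11,0,0,0,0,0,-13.5,0,0,0,0,0,-15.5,0,0,0,0,0,-16.5,0,0,0,0,0,-17,0,0,0]'

```text
t: 12.5
eef_pos: [0.5794, 0.1818, 0.4416]
ee_rot: [0.169, 3.136, -0.0]
contact_force: [0.2, 0.2, -2.7]
width: 0.0255
grasp_force: 30.0
```

Run:
```python
from h import *
goal([.56,-.325,.44],1.46)
goal([.56,-.325,.44],1.05)
print(robot.state()['joint_positions'])
```

```text
go [ -3.53 -50.6    0.17] [-0.01  0.05  0.17] t 12.5 at [0.5794 0.1818 0.4416] F [ 0.2  0.2 -2.7] w 0.0255 g 30.0
go [ -3.53 -50.6    0.17] [ 0.    0.05 23.66] t 12.5 at [0.5794 0.1818 0.4416] F [ 0.2  0.2 -2.7] w 0.0255 g 30.0
[ 0.33628818  0.56682606 -0.98939577  1.62800597  0.49870396  1.22063668
  0.70581359]
```

Emit:
jog_arm --rows '[-0.1,-0.7,0,0,0,0,-0.2,-2,0,0,0,2,-0.3,-4,0,0,0,4,-0.5,-7,0,0,0,6,-0.7,-10,0,0,0,8,-0.9,-13,0,0,0,10,-1.1,-16,0,0,0,12,-1.3,-19,0,0,0,14,-1.5,-22,0,0,0,16,-1.7,-25,0,0,0,18]'

```text
t: 13.5
eef_pos: [0.5688, -0.0712, 0.4396]
ee_rot: [-0.664, -3.069, 0.001]
contact_force: [0.3, 0.0, -2.2]
width: 0.0253
grasp_force: 30.0
```

Run:
```python
from h import *
goal([.56,-.325,.44],1.05)
print(robot.state()['joint_positions'])
```

```text
go [ -9.69 -23.47  -0.03] [-0.07 -0.1   5.43] t 13.5 at [ 0.5688 -0.0712  0.4396] F [ 0.3  0.  -2.2] w 0.0253 g 30.0
[ 0.76860162  0.47744952 -0.93406232  1.71360497  0.41390371  1.16489662
  0.86422084]
```

Emit:
jog_arm --rows '[-0.9,-2.5,0,0,0,2,-2,-5,0,0,0,4,-3,-7.5,0,0,0,5.4,-4,-10,0,0,0,5.4,-5,-12,0,0,0,5.4,-5.8,-14,0,0,0,5.4,-6.5,-15.5,0,0,0,5.4,-6.8,-16,0,0,0,5.4,-6.8,-16,0,0,0,5.4,-6.8,-16,0,0,0,5.4]'

```text
t: 14.5
eef_pos: [0.5662, -0.2412, 0.4406]
ee_rot: [-0.8, -3.038, -0.001]
contact_force: [-0.3, -0.3, -3.1]
width: 0.0256
grasp_force: 30.0
```

Run:
```python
from h import *
goal([.56,-.325,.44],1.05)
w=snap('wrist','w4.png');print(proj(w,[.55,-.325,.085]),spotter.find_in('wrist','mixer_ring_top'),spotter.find_in('wrist','flask'))
s=robot.state();R=Ro.from_rotvec(s['ee_rot'])
print(proj(w,s['eef_pos']+R.apply([[0,0,.158],[0,0,.218],[0,0,.248]])))
```

```text
go [-3.59 -7.6   0.05] [ 0.04 -0.04  0.34] t 14.5 at [ 0.5662 -0.2412  0.4406] F [-0.3 -0.3 -3.1] w 0.0256 g 30.0
[[201.02996559 198.64429613]] [{'box': [341.4, 109.9, 50.4, 53.9], 'score': 0.88}, {'box': [201.4, 195.3, 62.7, 75.2], 'score': 0.75}] [{'box': [263.0, 226.5, 79.4, 95.3], 'score': 0.8}]
[[266.05504151 259.42634873]
 [265.4439417  219.29481465]
 [265.2472945  206.38806373]]
```

View pics/w4.png

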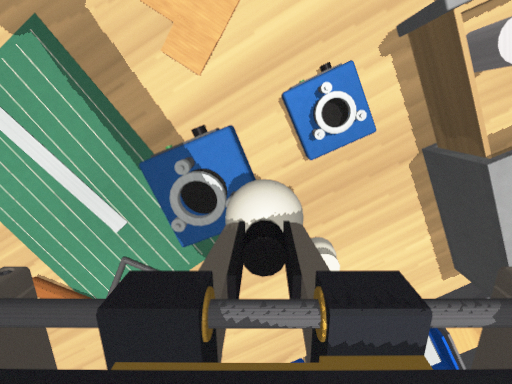

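The wrist picture shows the large mixer's ring centred at about (198,198). The flask hangs upright in the grip with its ball at (264,219), and the small mixer is at (333,110).

Run:
```python
from h import *
w=snap('wrist');p=at_z(w,198,198,.085);print(p, at_z(w,169,198,.085),at_z(w,227,198,.085))
k=ray(w,264.3,219.5)
s=robot.state();R=Ro.from_rotvec(s['ee_rot']);print('ball',R.inv().apply(at_z(w,264.3,219.5,s['eef_pos'][2]-.218)-s['eef_pos']))
goal([p[0],p[1],.35],1.05)
a=snap('scene');b=snap('side');print(proj(a,p),proj(b,p))
```

```text
[ 0.54774642 -0.3280721   0.085     ] [ 0.52948585 -0.36028952  0.085     ] [ 0.56597982 -0.29590622  0.085     ]
ball [-0.00031484 -0.00049449  0.21800002]
go [-2.66 -8.48  9.09] [0.   0.01 0.36] t 14.7 at [ 0.5663 -0.2412  0.4409] F [-0.2  0.2 -1.9] w 0.0252 g 30.0
[[215.90270035 138.01363973]] [[318.9532978  171.63497143]]
```

Emit:
jog_arm --rows '[-0.6,-2,0,0,0,0,-1.3,-4,0,0,0,0,-2,-6.2,0,0,0,0,-2.5,-8,0,0,0,0,-2.7,-8.5,1,0,0,0,-2.7,-8.5,3,0,0,0,-2.7,-8.5,5.5,0,0,0,-2.7,-8.5,7.5,0,0,0,-2.7,-8.5,8.5,0,0,0,-2.7,-8.5,8.8,0,0,0]'

```text
t: 15.8
eef_pos: [0.5476, -0.3288, 0.3513]
ee_rot: [-0.8, -3.036, -0.002]
contact_force: [-0.8, -1.0, -1.4]
width: 0.025
grasp_force: 30.0
```

Run:
```python
from h import *
goal([.548,-.328,.321],1.05)
w=snap('wrist')['frame'];d=snap('wrist');print(proj(d,[[.548,-.328,.085],[.548,-.328,.13]]),spotter.find_in('wrist','mixer_ring_top'))
a=snap('scene');b=snap('side')
print(proj(a,[[.548,-.328,.085],[.548,-.328,.13]]),proj(b,[[.548,-.328,.085],[.548,-.328,.13]]))
o=np.zeros((600,800,3),np.uint8)
o[:300,:400]=cv2.resize(a['frame'][100:175,165:265],(400,300),interpolation=2)
o[:300,400:]=cv2.resize(b['frame'][125:215,259:379],(400,300),interpolation=2)
o[300:,:400]=cv2.resize(w[100:325,106:406],(400,300))
cv2.imwrite('pics/e.png',o[:,:,::-1])
```

```text
go [-0.    0.09  3.03] [ 0.04 -0.13  0.33] t 15.8 at [ 0.5476 -0.3288  0.3513] F [-0.8 -1.  -1.4] w 0.025 g 30.0
[[265.87027667 199.5307409 ]
 [266.28728428 217.14233165]] [{'box': [274.3, 181.8, 90.4, 74.5], 'score': 0.76}, {'box': [452.7, 80.5, 82.6, 79.7], 'score': 0.68}]
[[215.849901   138.04778134]
 [215.14896886 127.78376219]] [[318.87824066 171.61699511]
 [320.0975887  159.4071175 ]]
```

View pics/e.png

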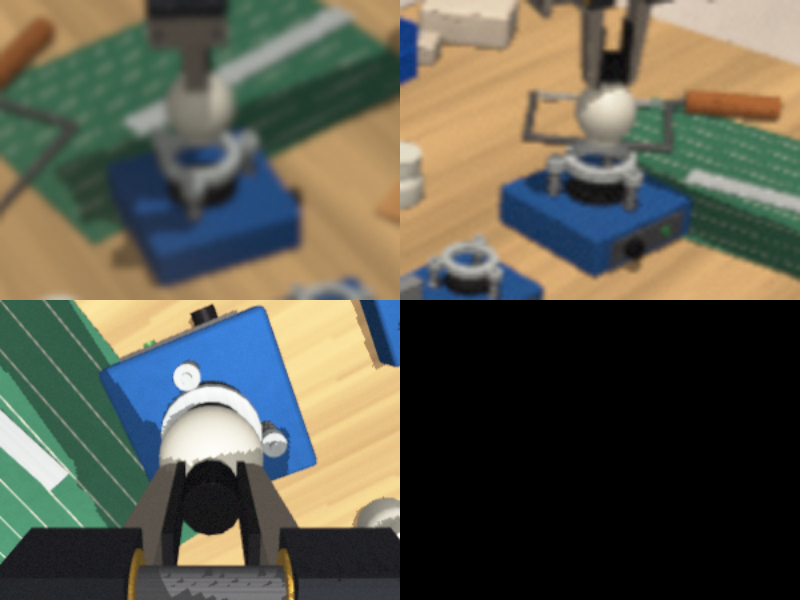

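The composite shows the flask upright above the ring, centred to about 2–3 mm in all three views. I'll lower it now.

Emit:
jog_arm --rows '[0,0.1,0.4,0,0,0,0,0.1,0.8,0,0,0,0,0.1,1.2,0,0,0,0,0.1,1.6,0,0,0,0,0.1,2,0,0,0,0,0.1,2.4,0,0,0,0,0.1,2.8,0,0,0,0,0.1,3.1,0,0,0,0,0.1,3.4,0,0,0,0,0.1,3.4,0,0,0]'

```text
t: 17.05
eef_pos: [0.5487, -0.3289, 0.3193]
ee_rot: [0.801, 3.035, -0.001]
contact_force: [2.5, -1.3, 1.1]
width: 0.0253
grasp_force: 30.0
```

Emit:
jog_arm --rows '[0,0,0.2,0,0,0,0,0,0.4,0,0,0,0,0,0.6,0,0,0,0,0,0.8,0,0,0,0,0,1,0,0,0,0,0,1.2,0,0,0,0,0,1.3,0,0,0,0,0,1.4,0,0,0,0,0,1.4,0,0,0,0,0,1.4,0,0,0]'

```text
t: 18.05
eef_pos: [0.5489, -0.329, 0.3059]
ee_rot: [0.801, 3.035, -0.001]
contact_force: [2.2, -2.8, 8.1]
width: 0.0253
grasp_force: 30.0
```

Run:
```python
from h import *
goal([.548,-.328,.303],1.05)
a=snap('scene');b=snap('side');w=snap('wrist')
o=np.zeros((600,800,3),np.uint8)
o[:300,:400]=cv2.resize(a['frame'][100:175,165:265],(400,300),interpolation=2)
o[:300,400:]=cv2.resize(b['frame'][125:215,259:379],(400,300),interpolation=2)
o[300:,:400]=cv2.resize(w['frame'][100:325,106:406],(400,300))
cv2.imwrite('pics/f.png',o[:,:,::-1])
goal([.548,-.328,.303],1.05)
```

```text
go [0.12 0.04 0.29] [-0.    0.17  0.27] t 18.05 at [ 0.5489 -0.329   0.3059] F [ 2.2 -2.8  8.1] w 0.0253 g 30.0
go [0.12 0.04 0.3 ] [-0.    0.18  0.27] t 18.2 at [ 0.5489 -0.329   0.306 ] F [ 2.8 -1.7  8. ] w 0.0255 g 30.0
```

View pics/f.png

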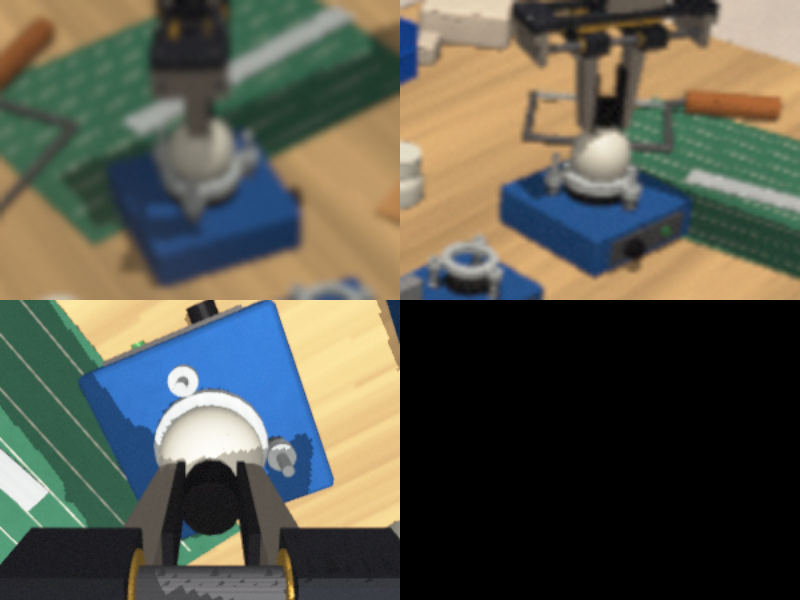

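The flask is seated in the ring and the ring is clearly lowered, at about 10.4 N or roughly 14 mm of travel. I'll press a little further.

Emit:
jog_arm --rows '[0,0,0.1,0,0,0,0,0,0.15,0,0,0,0,0,0.2,0,0,0,0,0,0.25,0,0,0,0,0,0.25,0,0,0,0,0,0.25,0,0,0,0,0,0.25,0,0,0,0,0,0.25,0,0,0,0,0,0.25,0,0,0,0,0,0.25,0,0,0]'

```text
t: 19.2
eef_pos: [0.549, -0.329, 0.3037]
ee_rot: [0.801, 3.034, -0.002]
contact_force: [2.9, -1.2, 8.7]
width: 0.0254
grasp_force: 30.0
```

```bash
python3 -c "
from station import robot
print(robot.close_job())"
```

```text
the job is handed in; nothing more can be done
None
```

I handed the job in at about 19 s. The flask is upright in the large mixer's ring and the gripper is still holding it down at about 11 N. That force puts the ring about 16 of 18 mm down by the spring figures; I did not measure the travel directly, and the hand-in returned no verdict.

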